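Find the case with the loose steel ball and hold it out

ROBOT

A 7-joint arm with a two-finger parallel gripper is mounted at the origin on the work surface. World frame = base frame: x ahead of the robot, y to its left, z up, the work surface at z = 0. Lengths are in m, angles in rad, forces in N, time in s.
With the tool pointing down it reaches from about 0.35 to 0.9 m from the base axis. Payload 19.9 kg.
Tool frame: the origin (TCP) lies between the finger pads; the fingertips stand 19 mm ahead of it and the grasp point (between the pads) is the TCP; z points along the fingers, y is the line along which they close (so a half turn about z gives the same grasp; the last joint's range is limited). The gripper opens to 94 mm and grips with 3 to 60 N. Pads are 16 mm wide; open, the fingers measure 119 mm over their backs; the gripper's body (75 mm by 177 mm) begins 78 mm behind the grasp point.
Start: joints at [1.121, 0.417, -0.01, 1.614, 0.005, 1.111, -0.053], TCP at [0.248, -0.573, 0.224] pointing down, gripper open.
Joint ranges: [-2.81, 2.81], [-0.39, 2.02], [-1.27, 1.25], [0.06, 2.57], [-1.19, 4.33], [0.19, 2], [-2.82, 2.82]. Speed limits (rad/s): [1.89, 1.89, 2.39, 2.39, 3.01, 3.01, 3.01].

INTERFACE

Orientations are given as a 3x3 rotation matrix whose columns are the frame's x, y, z axes.
In Python, from rig import robot gives the robot as it stands. Calls block until the motion is done:
- robot.move_ptp(position, orientation): joint-space move of the TCP to a pose.
- robot.move_linear(position, velocity=0.15, frame=None, threshold=None): straight line of the TCP; frame=None keeps the orientation; velocity is the mean speed in m/s. With threshold (N) it stops when the force on the tool has changed by that much, and returns True; else False.
- robot.goto_joints(angles): joint-space move.
- robot.gripper_to(opening): finger opening in m; the grip force is fixed at half the most; returns when the fingers have stopped.
- robot.pause(seconds).
- robot.ik(position, orientation): joint angles nearest the present ones, or None.
- robot.get_state(): the state.
- robot.grab_frame(name): name is "scene" or "side" or "wrist"; returns the picture (420x560x3 uint8, red, green, blue); there is no depth.
- robot.camera_info(name): a dict with "fx", "fy", "cx", "cy" (pixels), "dist" ([k1, k2, p1, p2, k3] as OpenCV has them; the pictures are not rectified), "rvec" (rotation vector, rad) and "tvec" (3), from world to camera coordinates, as OpenCV has them. Camera axes: x right, y down, z forward; pixel columns grow to the right and rows downward; lengths in m; the calibration is good to about 2 mm. A picture is of the moment at which its call begins: read the wrist's pose just before it. camera_info takes no time and is no camera call; for the wrist camera it gives the pose at the moment of the call.
A pose or a line that the arm cannot do raises robot.PlanningError and nothing moves.
- robot.sign_off(): hands the job in; it is judged then, once.
The state is a dict: "time": time; "qpos": joint angles; "joint_vel": joint speeds; "effort": joint torques, N m; "ee_pos": TCP position; "tool_rot": TCP orientation; "force": force on the tool from outside, world axes, zero at the start; "moment": the same for the moment, N m; "opening": finger opening in m; "grasp_force": force on a finger pad.
Only numpy, scipy, OpenCV 4.12 (cv2) and the standard library are available. Lean on these libraries where they do the work, as an engineer would, in place of code of your own. Each camera call takes 0.05 s, during which the arm holds its last target. There are 200 camera calls.

TASK

One of the three sealed metal cases on the games table has the loose steel ball in it: lift them and shake or rock each one hard end to end, to and fro a few times, until you find the one that rattles, standing any silent case you lifted back upright on the table. Hold the rattling case out level over the round tray on the far side, about 15 cm above the table, and finish still holding it there, without letting go. Leave the cup, brush, chalk and coasters alone.

Things in the scene. Friction and masses are not known exactly. Their poses are not given: they have to be found in the camera images.
- case_a: One of three sealed metal cases that look alike: closed aluminium box with dark straps and seam, 130 mm long (x), 60 wide (y), 52 high; origin at the centre of its underside, z up. 0.27 to 0.79 kg, at random: weight alone does not tell which rattles. Grasp across the 60 mm width from above, 40 to 60 N. Any one of the three may hold the ball.
- case_b: Second of the three alike cases, same sizes and origin as case_a. Exactly one of the three holds a loose steel ball (0.16 kg, 34 mm across) that rolls 86 mm along the case; it knocks against the ends when the case is rocked end over end by 0.25 rad or more, or shaken lengthwise with strokes over 100 mm. In the other two nothing moves.
- case_c: Third of the three alike cases, same sizes and origin as case_a. The cases stand in a row across the table in random order, each turned by up to 0.5 rad from pointing straight ahead.
- tray: Low round dark wooden tray with a grey inlay, 120 mm across and 6 mm high, fixed on the far side of the table. Origin at the centre of its underside.
- tumbler: Bystander: white cup, 72 mm across, 95 mm high; origin at the centre of its underside.
- brush: Bystander: table brush lying on the felt, under 300 mm long, its length along its x; origin near its middle, underneath.
- chalk: Bystander: blue cube of cue chalk, 22 mm; origin at the centre of its underside.
- coasters: Bystander: round stack of cork coasters, 90 mm across, 16 mm high; origin at the centre of its underside.
There are look-alikes about, which are no part of the job. What is shaped like the case_c but brown, orange or pink is not meant.

How it is judged:
By the outcome, as a careful person would: the job done as asked, in the order asked, and still so for the second after the job is handed in, while the arm keeps its last pose, push and grip.
It also fails if it takes over 72 s, if anything falls off the work surface, if the arm or the gripper's body presses on something with over 40 N, if the wrist force passes 120 N, or if a joint passes its speed limit or range.

## Working session

There is one attempt and no reset: what is moved stays moved. The work goes in short steps, each a Python script; the robot and the scene stay as the last script left them, time stands still between calls to the robot, and variables do not carry over. Pictures are saved under pics/ and viewed, at most 10 in all, crops included, and the job is handed in when it is done.

```bash
mkdir -p pics; ls
python3 - <<'E'
from rig import robot
import cv2
for n in ("scene","side"):
    im=robot.grab_frame(n); cv2.imwrite(f"pics/{n}0.png",cv2.resize(im[:,:,::-1],(800,600),interpolation=cv2.INTER_CUBIC))
    cv2.imwrite(f"pics/{n}_raw.png",im[:,:,::-1])
    print(n,robot.camera_info(n))
s=robot.get_state();print(s['time'],s['tool_rot'],s['opening'])
E
```

```text
pics
scene {'fx': 421.183293904704, 'fy': 421.183293904704, 'cx': 277.9044340211356, 'cy': 202.0516526133121, 'dist': array([0.01540969, 0.        , 0.        , 0.        , 0.        ]), 'rvec': array([ 1.65531671,  1.91781155, -0.78035412]), 'tvec': array([ 0.05482304, -0.34230647,  1.38556393])}
side {'fx': 413.2272230303881, 'fy': 413.2272230303881, 'cx': 281.38227627605386, 'cy': 202.40604777723027, 'dist': array([0.02260813, 0.        , 0.        , 0.        , 0.        ]), 'rvec': array([ 0.42648755, -2.54908856,  1.48780011]), 'tvec': array([0.51768004, 0.12256913, 0.97154984])}
0.1 [[ 9.17614758e-01  3.97470623e-01 -5.10523737e-04]
 [ 3.97470940e-01 -9.17614276e-01  9.44653924e-04]
 [-9.29916855e-05 -1.06974673e-03 -9.99999423e-01]] 0.09386013970083995
```

View pics/scene0.png

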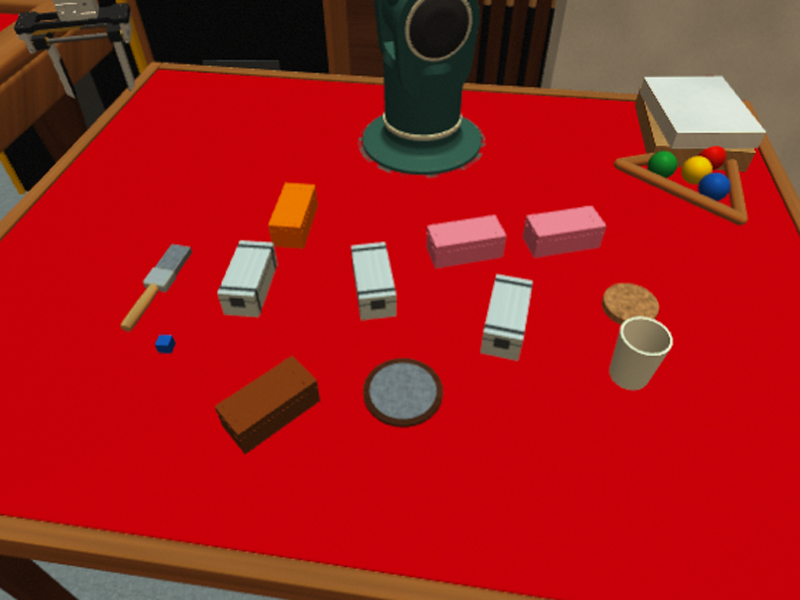

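View pics/side0.png

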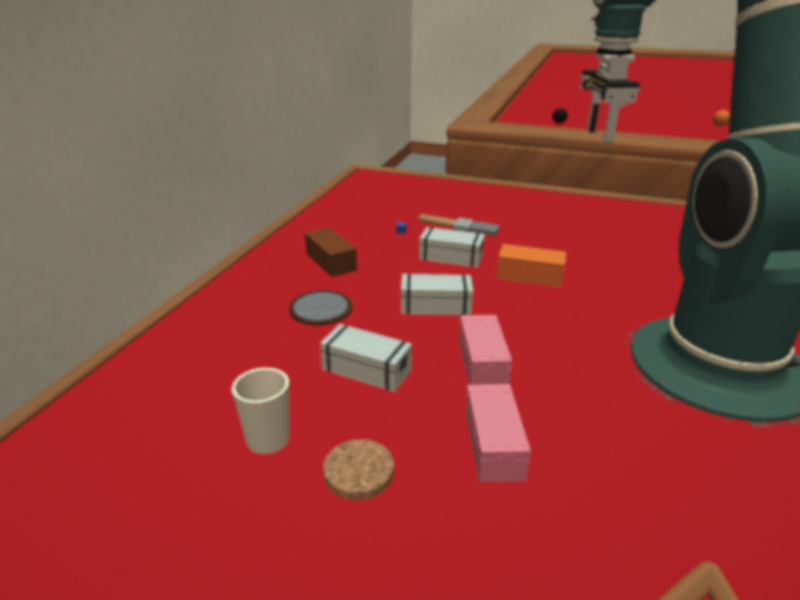

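The scene view shows three silver cases, at about (247,278), (373,280) and (507,317) of 800x600, and the tray at (403,391). The side view shows the same cases at (451,247), (437,294) and (366,357), and the tray at (320,307). Next I'll take enlarged crops for the corners.

Run:
```python
import cv2
a=cv2.imread("pics/scene_raw.png")[160:300,150:380]
cv2.imwrite("pics/c1.png",cv2.resize(a,None,fx=3.4,fy=3.4,interpolation=cv2.INTER_CUBIC))
a=cv2.imread("pics/side_raw.png")[150:280,195:350]
cv2.imwrite("pics/c2.png",cv2.resize(a,None,fx=4.6,fy=4.6,interpolation=cv2.INTER_CUBIC))
```

```text
(no output)
```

View pics/c1.png

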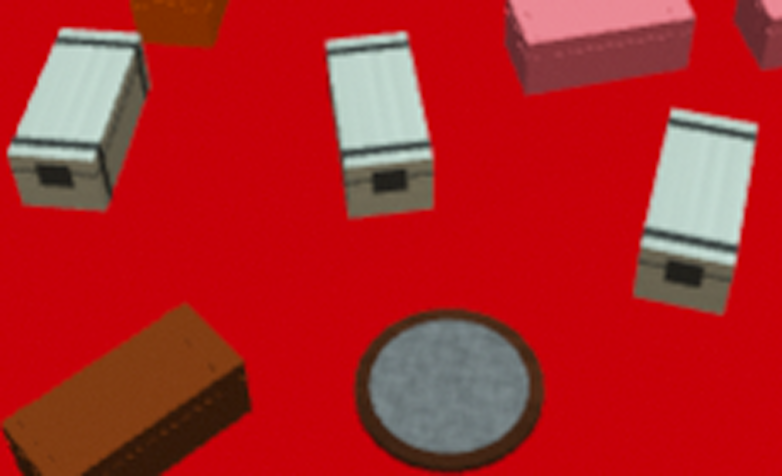

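View pics/c2.png

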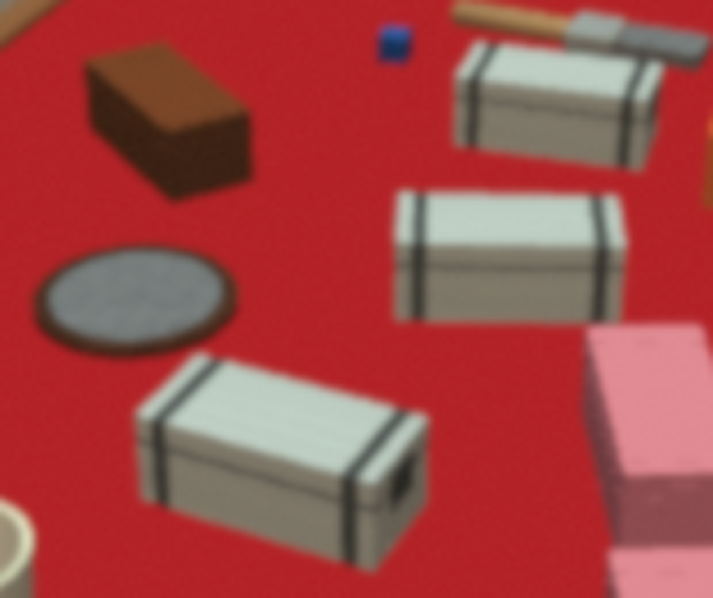

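The crops give sharp top-face corners for all three cases and the inlay ellipse of the tray. I'll triangulate each corner, check it, and fit the case poses.

```bash
cat > loc.py <<'E'
import numpy as np, cv2
from scipy.optimize import least_squares
from rig import robot
C={}
for n in ("scene","side"):
    i=robot.camera_info(n); K=np.array([[i['fx'],0,i['cx']],[0,i['fy'],i['cy']],[0,0,1.]])
    C[n]=(K,i['dist'],i['rvec'],i['tvec'])
def proj(n,X):
    K,d,r,t=C[n]; return cv2.projectPoints(np.float64(X).reshape(-1,3),r,t,K,d)[0][:,0]
def raw(p,s,o): return (np.float64(p)+.5)/s-.5+np.array(o)
S=lambda p: raw(p,3.4,(150,160))
D=lambda p: raw(p,4.6,(195,150))
def tri(a,b):
    P=[];q=[]
    for n,p in(("scene",a),("side",b)):
        K,d,r,t=C[n]; P.append(np.c_[cv2.Rodrigues(r)[0],t]); q.append(cv2.undistortPoints(p.reshape(-1,1,2),K,d)[:,0].T)
    X=cv2.triangulatePoints(P[0],P[1],q[0],q[1]); return (X[:3]/X[3]).T
# top corners: near -y, near +y, far +y, far -y
cs={1:([(62,30),(139,34),(100,162),(9,154)],[(664,62),(655,103),(459,79),(478,42)]),
    2:([(326,41),(408,34),(432,158),(342,164)],[(617,196),(625,245),(396,243),(400,192)]),
    3:([(671,110),(757,124),(736,264),(638,251)],[(428,417),(368,480),(138,412),(203,354)])}
L=np.array([(-.065,-.03),(-.065,.03),(.065,.03),(.065,-.03)])
for k,(a,b) in cs.items():
    a,b=S(a),D(b); X=tri(a,b); print(k,"tri z",X[:,2].round(4),"ctr",X.mean(0).round(4),"sides",np.linalg.norm(np.diff(X,axis=0,append=X[:1]),axis=1).round(3))
    def pts(v):
        c,s=np.cos(v[2]),np.sin(v[2]); return np.c_[L@np.array([[c,s],[-s,c]])+v[:2],np.full(4,v[3])]
    f=lambda v:np.r_[proj("scene",pts(v))-a,proj("side",pts(v))-b].ravel()
    r=least_squares(f,[*X.mean(0)[:2],0,.052],x_scale=[.01,.01,.1,.01],loss='soft_l1'); print("  fit",r.x.round(4),"rms px",np.sqrt(np.mean(f(r.x)**2)).round(2))
print("tray",tri(S([(450,387)]),D([(136,295)])).round(4))
E
python3 loc.py
```

```text
1 tri z [0.0521 0.0484 0.0501 0.0518] ctr [ 0.5115 -0.237   0.0506] sides [0.057 0.132 0.062 0.129]
  fit [ 0.5116 -0.2369  0.0698  0.0504] rms px 0.47
2 tri z [0.0522 0.0524 0.0513 0.0526] ctr [ 0.4882 -0.0246  0.0521] sides [0.061 0.129 0.061 0.128]
  fit [ 0.4881 -0.0247  0.2901  0.0521] rms px 0.36
3 tri z [0.0515 0.0539 0.0528 0.049 ] ctr [0.5388 0.2038 0.0518] sides [0.06  0.126 0.063 0.13 ]
  fit [ 0.5388  0.2038 -0.1219  0.052 ] rms px 0.66
tray [[0.6914 0.0565 0.0051]]
```

The fits agree with the given sizes: tops at 50–52 mm, sides of 60 and 130 mm, tray at 5 mm. Now I'll test the first case.

```bash
cat > arm.py <<'E'
import numpy as np
from scipy.spatial.transform import Rotation as Rn
from rig import robot
CASES={1:(.5116,-.2369,.0698),2:(.4881,-.0247,.2901),3:(.5388,.2038,-.1219)}
GZ=.026
def R(yaw,tilt=0):   # tool x along case x, tool down; tilt about the case's y
    return (Rn.from_euler('z',yaw)*Rn.from_euler('y',tilt)).as_matrix()@np.diag([1.,-1,-1])
def rep(tag,yaw):
    s=robot.get_state(); W=Rn.from_euler('z',yaw).as_matrix()
    print(f"{tag:8s} t={s['time']:.2f} F={(W.T@s['force']).round(2)} M={(W.T@s['moment']).round(3)} op={s['opening']:.4f} g={s['grasp_force']:.1f} p={s['ee_pos'].round(4)}")
def pick(k,up=.17):
    x,y,w=CASES[k]
    robot.move_ptp([x,y,.15],R(w)); rep("above",w)
    robot.move_linear([x,y,GZ],velocity=.12); robot.gripper_to(.05); rep("grip",w)
    robot.move_linear([x,y,up],velocity=.12); robot.pause(.3); rep("lift",w)
def rock(k,n=2,a=.4,up=.17):
    x,y,w=CASES[k]; p=[x,y,up]
    for i in range(n):
        for sg in (1,-1):
            robot.move_ptp(p,R(w,sg*a)); rep(f"rock{sg:+d}",w); robot.pause(.4); rep(" settled",w)
            if i==n-1: robot.move_ptp(p,R(w)); robot.pause(.3); rep(" level",w)
def put(k):
    x,y,w=CASES[k]
    robot.move_linear([x,y,.045],velocity=.15); print(robot.move_linear([x,y,GZ+.0005],velocity=.05,threshold=8))
    rep("down",w); robot.gripper_to(.094); robot.move_linear([x,y,.15],velocity=.2); rep("free",w)
E
python3 - <<'E'
from arm import *
rep("start",0); pick(1); rock(1)
E
```

```text
start    t=0.10 F=[ 0.37 -0.54 -0.14] M=[-0.005 -0.04  -0.074] op=0.0939 g=0.0 p=[ 0.2483 -0.5732  0.2239]
above    t=1.69 F=[ 0.13  0.36 -1.42] M=[ 0.011 -0.018 -0.046] op=0.0938 g=0.0 p=[ 0.5113 -0.238   0.1501]
grip     t=3.50 F=[-0.22 -1.75  1.87] M=[-0.189  0.095  0.036] op=0.0601 g=29.9 p=[ 0.5117 -0.2371  0.0261]
lift     t=5.15 F=[-0.71  0.32 -5.06] M=[ 0.052  0.02  -0.001] op=0.0594 g=29.9 p=[ 0.5115 -0.2369  0.1698]
rock+1   t=5.67 F=[-0.88  0.32 -5.18] M=[-0.01  -0.852  0.012] op=0.0599 g=29.9 p=[ 0.512  -0.2366  0.1691]
 settled t=6.07 F=[ 0.94  0.33 -6.14] M=[ 0.014 -0.871  0.016] op=0.0596 g=29.9 p=[ 0.5114 -0.2372  0.1705]
rock-1   t=6.96 F=[ 0.72 -0.25 -4.91] M=[ 0.052  0.787 -0.024] op=0.0604 g=29.9 p=[ 0.512  -0.2367  0.1702]
 settled t=7.36 F=[ 0.99  0.49 -5.13] M=[0.08  0.813 0.039] op=0.0601 g=29.9 p=[ 0.5118 -0.2366  0.1698]
rock+1   t=8.24 F=[-0.28 -0.56 -4.92] M=[-0.04  -0.838 -0.012] op=0.0601 g=29.9 p=[ 0.5114 -0.237   0.1696]
 settled t=8.64 F=[-0.07 -0.34 -5.19] M=[ 0.024 -0.859 -0.014] op=0.0599 g=29.9 p=[ 0.5114 -0.2372  0.1702]
 level   t=9.46 F=[-0.29  0.63 -5.84] M=[-0.006 -0.033  0.083] op=0.0600 g=29.9 p=[ 0.512  -0.2365  0.1694]
rock-1   t=9.97 F=[-0.52  0.26 -5.12] M=[0.051 0.767 0.042] op=0.0600 g=29.9 p=[ 0.5113 -0.2371  0.1701]
 settled t=10.38 F=[-0.19 -0.63 -4.74] M=[-0.008  0.875 -0.04 ] op=0.0599 g=29.9 p=[ 0.512  -0.2366  0.1699]
 level   t=11.19 F=[ 0.19  0.31 -5.1 ] M=[ 0.058 -0.003 -0.052] op=0.0600 g=29.9 p=[ 0.511  -0.2374  0.1701]
```

```bash
cat >> arm.py <<'E'
def avg(tag,yaw,n=30,dt=.01):
    W=Rn.from_euler('z',yaw).as_matrix(); v=[]
    for _ in range(n):
        s=robot.get_state(); v.append(np.r_[W.T@s['force'],W.T@s['moment']])
        if dt: robot.pause(dt)
    v=np.array(v); print(f"{tag:8s} t={s['time']:.2f} mean {v.mean(0).round(3)} sd {v.std(0).round(3)}"); return v.mean(0)
E
python3 - <<'E'
from arm import *
x,y,w=CASES[1]; p=[x,y,.17]
avg("nodt",w,30,0); avg("dt",w)
for a in (.4,-.4):
    robot.move_ptp(p,R(w,a)); robot.pause(.3); avg(f"t{a}",w); robot.move_ptp(p,R(w)); robot.pause(.2); avg(" level",w)
E
```

```text
nodt     t=11.19 mean [ 1.910e-01  3.100e-01 -5.104e+00  5.800e-02 -3.000e-03 -5.200e-02] sd [0. 0. 0. 0. 0. 0.]
dt       t=11.43 mean [-1.110e-01  1.470e-01 -5.321e+00  3.200e-02  1.800e-02 -5.000e-03] sd [0.523 0.402 0.553 0.03  0.022 0.029]
t0.4     t=12.49 mean [-0.052 -0.018 -5.396  0.026 -0.828  0.008] sd [0.479 0.437 0.443 0.031 0.033 0.028]
 level   t=13.45 mean [-0.044  0.059 -5.5    0.019  0.023  0.007] sd [0.402 0.393 0.433 0.029 0.028 0.027]
t-0.4    t=14.52 mean [-3.000e-02  1.140e-01 -5.463e+00  1.600e-02  8.590e-01  5.000e-03] sd [0.484 0.491 0.457 0.033 0.026 0.031]
 level   t=15.48 mean [-0.138 -0.188 -5.412  0.017  0.029 -0.007] sd [0.506 0.697 0.42  0.034 0.023 0.035]
```

Case 1 is silent: the level moment is the same after either tilt, where a ball would shift it by about 0.13 N m. I'll stand it back and test case 2.

```bash
cat >> arm.py <<'E'
def test(k):
    x,y,w=CASES[k]; p=[x,y,.17]
    for a in (.4,-.4): robot.move_ptp(p,R(w,a)); robot.pause(.3)
    for a in (.4,-.4):
        robot.move_ptp(p,R(w,a)); robot.pause(.3); avg(f"t{a}",w); robot.move_ptp(p,R(w)); robot.pause(.2); avg(" level",w)
E
python3 - <<'E'
from arm import *
put(1); pick(2); test(2)
import cv2
cv2.imwrite("pics/s2.png",cv2.resize(robot.grab_frame("scene")[100:310,100:400,::-1],None,fx=2.5,fy=2.5))
E
```

```text
True
down     t=16.89 F=[-1.04  0.94  6.81] M=[ 0.017  0.148 -0.146] op=0.0603 g=29.9 p=[ 0.5115 -0.2368  0.0258]
free     t=18.37 F=[ 0.46  0.35 -0.38] M=[-0.022 -0.    -0.04 ] op=0.0937 g=0.0 p=[ 0.511  -0.2367  0.149 ]
above    t=19.23 F=[-0.72 -1.23  0.04] M=[-0.012  0.054  0.015] op=0.0941 g=0.0 p=[ 0.4882 -0.0258  0.1497]
grip     t=21.03 F=[-1.68 -0.38  3.01] M=[-0.058  0.152  0.019] op=0.0598 g=30.0 p=[ 0.4882 -0.0247  0.0261]
lift     t=22.68 F=[ 0.66 -0.06 -2.31] M=[ 0.011 -0.058 -0.002] op=0.0601 g=30.0 p=[ 0.488  -0.0247  0.1697]
t0.4     t=26.13 mean [-0.073  0.044 -2.689  0.017 -0.608  0.009] sd [0.368 0.392 0.453 0.021 0.032 0.03 ]
 level   t=27.09 mean [ 0.074  0.117 -2.719  0.023 -0.004 -0.005] sd [0.545 0.469 0.489 0.033 0.025 0.03 ]
t-0.4    t=28.18 mean [ 1.31e-01  7.50e-02 -2.74e+00 -2.00e-03  5.88e-01  5.00e-03] sd [0.517 0.409 0.402 0.035 0.026 0.033]
 level   t=29.18 mean [-5.000e-02  1.150e-01 -2.594e+00  1.600e-02 -2.000e-03  9.000e-03] sd [0.457 0.502 0.456 0.024 0.03  0.033]
```

View pics/s2.png

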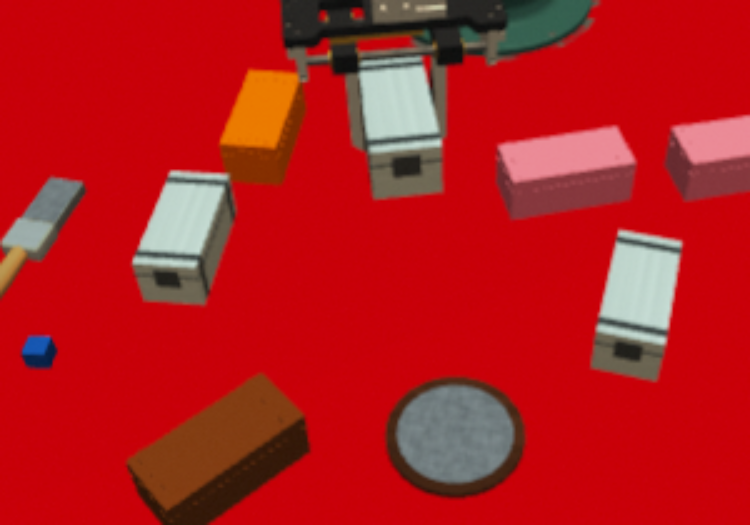

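The picture shows case 1 (about (185,237)) standing upright where it was. Case 2 (about (403,125)) is held level and is also silent. On to case 3, which must still show the ball.

Run:
```python
from arm import *
put(2); pick(3); test(3)
```

```text
True
down     t=30.63 F=[-0.76 -0.59  4.36] M=[-0.036 -0.05   0.035] op=0.0602 g=30.0 p=[ 0.488  -0.0247  0.0258]
free     t=32.12 F=[ 0.1  -0.11  0.03] M=[-0.026 -0.032 -0.003] op=0.0936 g=0.0 p=[ 0.4876 -0.0247  0.1491]
above    t=33.05 F=[ 1.52 -0.44 -0.28] M=[-0.012 -0.012 -0.018] op=0.0940 g=0.0 p=[0.5386 0.2023 0.1491]
grip     t=34.86 F=[-0.91 -0.41  2.43] M=[-0.034  0.119  0.045] op=0.0600 g=30.0 p=[0.5388 0.2038 0.0261]
lift     t=36.51 F=[-0.98  0.25 -4.84] M=[ 0.098 -0.053 -0.   ] op=0.0599 g=30.0 p=[0.5387 0.2038 0.1697]
t0.4     t=39.82 mean [ 0.176 -0.014 -4.692  0.022 -0.715  0.007] sd [0.445 0.557 0.498 0.029 0.026 0.03 ]
 level   t=40.77 mean [-0.079 -0.02  -4.791  0.032  0.07   0.01 ] sd [0.495 0.504 0.473 0.026 0.027 0.03 ]
t-0.4    t=41.84 mean [ 1.070e-01  4.000e-03 -4.653e+00  4.100e-02  7.290e-01 -5.000e-03] sd [0.462 0.487 0.45  0.028 0.029 0.033]
 level   t=42.83 mean [ 1.720e-01  5.200e-02 -4.623e+00  2.900e-02 -3.500e-02  1.000e-03] sd [0.48  0.452 0.437 0.033 0.033 0.027]
```

Case 3 holds the ball: its level moment flips between +0.07 and −0.035, and the tilt moments fall short by about 0.06 N m, as a rolling ball predicts. I'll take it to the tray.

Run:
```python
from arm import *
w=CASES[3][2]
robot.move_linear([.6914,.0565,.175],velocity=.12,frame=R(w)); robot.pause(.5); rep("tray",w)
print(robot.get_state()['tool_rot'].round(3))
import cv2, numpy as np
a=robot.grab_frame("scene");b=robot.grab_frame("side")
cv2.imwrite("pics/end.png",cv2.resize(np.vstack([a,b])[:,:,::-1],(400,600)))
```

```text
tray     t=45.25 F=[ 0.69 -0.95 -4.72] M=[-0.012 -0.011  0.062] op=0.0598 g=30.0 p=[0.6914 0.0565 0.175 ]
[[ 0.993 -0.122  0.   ]
 [-0.122 -0.993 -0.   ]
 [ 0.     0.    -1.   ]]
```

View pics/end.png

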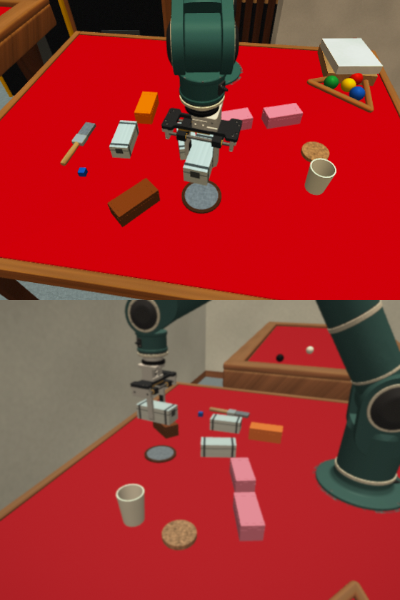

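The held case sits above the tray (scene (199,158), side (157,411)), and the other two cases stand upright. I'll take one enlarged look to check that it's level.

Run:
```python
from loc import *
import cv2
w=-.1219; c,s=np.cos(w),np.sin(w)
X=np.array([[.6914+c*a-s*b,.0565+s*a+c*b,h] for h in(.149,.201) for a,b in L])
im=robot.grab_frame("side")[:,:,::-1].copy(); u=proj("side",X)
x0,y0=u.min(0).astype(int)-25; x1,y1=u.max(0).astype(int)+25; x0=max(x0,0);y0=max(y0,0)
k=6; im=cv2.resize(im[y0:y1,x0:x1],None,fx=k,fy=k,interpolation=cv2.INTER_CUBIC)
for p in u: cv2.circle(im,tuple(int(v) for v in (p-[x0,y0]+.5)*k),3,(255,0,255),-1)
print(im.shape); cv2.imwrite("pics/lev.png",im)
```

```text
1 tri z [0.0521 0.0484 0.0501 0.0518] ctr [ 0.5115 -0.237   0.0506] sides [0.057 0.132 0.062 0.129]
  fit [ 0.5116 -0.2369  0.0698  0.0504] rms px 0.47
2 tri z [0.0522 0.0524 0.0513 0.0526] ctr [ 0.4882 -0.0246  0.0521] sides [0.061 0.129 0.061 0.128]
  fit [ 0.4881 -0.0247  0.2901  0.0521] rms px 0.36
3 tri z [0.0515 0.0539 0.0528 0.049 ] ctr [0.5388 0.2038 0.0518] sides [0.06  0.126 0.063 0.13 ]
  fit [ 0.5388  0.2038 -0.1219  0.052 ] rms px 0.66
tray [[0.6914 0.0565 0.0051]]
(522, 654, 3)
```

View pics/lev.png

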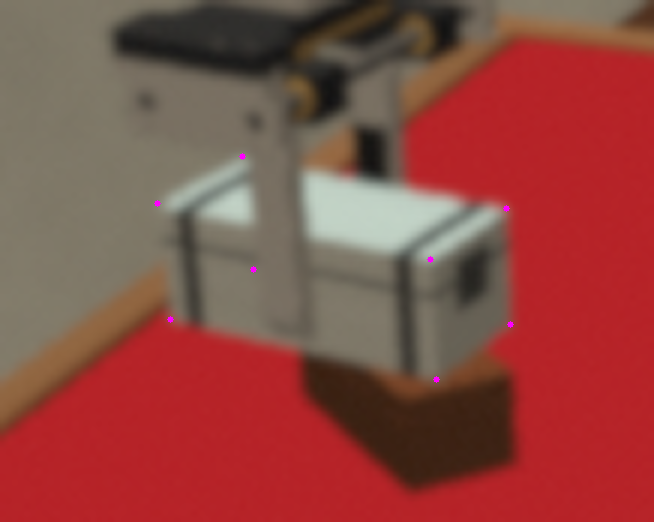

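The held case's corners match the projection of a level case with its underside at 0.149 m, so it is level and centred over the tray. I'll hand it in.

```bash
python3 -c "
from rig import robot
print(robot.sign_off())"
```

```text
the job is handed in; nothing more can be done
None
```

The rattling case was the one furthest to the robot's left; it is held level over the tray with its underside about 15 cm above the table, both silent cases are back upright, and the job is handed in.

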